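# Wedge the blocks tight and stone their tops

### The job

Two or three blocks stand loosely in the bays of the fixture: set a wedge from the rack, thin end down, into the slot beside each of them and tap it down with the tamper, not with the fingers, until the block is hard against its fence and the wedge is fully home and tight. Then take the stone and, working from the leftmost block to the rightmost, give each block's top a lengthwise stroke from the robot's end to the far end, pressing steadily with about 10 N. Finally stand the tamper and the stone upright on the mat, and leave the other parts on the bench undisturbed.

Things in the scene. Friction and masses are not known exactly. Their poses are not given: they have to be found in the camera images.
- fixture: fixed dark steel fixture, base plate 150 (x) x 300 (y) x 10 mm, three bays 96 mm apart along y. Origin: centre of underside; at yaw 0 x points away from the robot, y left. Each bay from -y to +y: fence (45 mm above plate), block, wedge slot, rigid wall (60 mm in x, 66 mm above plate) leaning 1 in 5; with the block at the fence the slot is 13 mm wide at the plate, 26 mm at the wall's top.
- rack: fixed grey plastic wedge rack 70 x 165 mm with three pockets 52 mm apart along its y, rim 28 mm high, pocket floor 8 mm above the bench. Origin: centre of underside. May be on either side of the fixture.
- mat: fixed black rubber tool mat, 250 (x) x 170 (y) x 3 mm, on the side of the fixture across from the rack. Origin: centre of underside.
- tamper: loose hand tamper, 0.4 kg: weighted white nylon striking head dia 60 x 30 mm below, square wooden grip 24 x 24 mm above it from 36 to 96 mm height. Stands on its striking face on the mat. Origin: centre of that face, z up; x and y square to the grip's faces.
- stone: loose rubbing stone, 0.2 kg: brown-grey stone 90 (x) x 30 (y) x 18 mm, on a wooden backing to 24 mm height, with an upright square wooden grip 24 x 24 mm in the middle up to 72 mm height. Stands on its flat underside on the mat. Origin: centre of the underside; x along its length. To work, it is pressed on the block with a steady 10 N or so (between 4 and 25 N).
- bay1 (a point): leftmost (+y) bay of the fixture: the point on the plate where the centre of the block's underside lies when the block is hard against its fence (y = 0 here, block centred in x); axes as the fixture's
- bay2 (a point): middle bay of the fixture: the point on the plate where the centre of the block's underside lies when the block is hard against its fence (y = 0 here, block centred in x); axes as the fixture's
- bay3 (a point): rightmost (-y) bay of the fixture: the point on the plate where the centre of the block's underside lies when the block is hard against its fence (y = 0 here, block centred in x); axes as the fixture's
- block1: loose machined aluminium block 90 (x) x 44 (y) x 66 mm tall, 0.3 to 0.6 kg, flat top, standing in the leftmost (+y) bay, at first 3 to 6.5 mm from the fence towards the slot; may be absent (None). Origin: centre of the underside; axes as the fixture's.
- block2: loose machined aluminium block 90 (x) x 44 (y) x 66 mm tall, 0.3 to 0.6 kg, flat top, standing in the middle bay, at first 3 to 6.5 mm from the fence towards the slot; may be absent (None). Origin: centre of the underside; axes as the fixture's.
- block3: loose machined aluminium block 90 (x) x 44 (y) x 66 mm tall, 0.3 to 0.6 kg, flat top, standing in the rightmost (-y) bay, at first 3 to 6.5 mm from the fence towards the slot; may be absent (None). Origin: centre of the underside; axes as the fixture's.
- wedge1: loose hardwood wedge, 80 g, 40 mm wide (x, parallel sides to grip), 75 mm tall, thin end (14 mm) down in a rack pocket. Origin: centre of the thin end's underside, z up. Face at y = -7 mm is upright, goes against the block; the other leans 1 in 5 from y = +7 mm (bottom) to +22 mm (top), goes against the wall.
- wedge2: wedge just like wedge1 (size, origin, axes). Any wedge fits any bay. Pushed in lightly it stops high, while the block is still off its fence; driving it down with some 10 to 20 N shifts the block to the fence and locks.
- wedge3: wedge just like wedge1 (size, origin, axes). Fully home, a wedge's underside is about 5 mm above the plate and its top about 14 mm above the block's top.
- slot1 (a point): point beside block1 (fixed to it, 29 mm to its +y side, 5 mm above its underside) where a fully home wedge's origin lies; absent with its block
- slot2 (a point): point beside block2 (fixed to it, 29 mm to its +y side, 5 mm above its underside) where a fully home wedge's origin lies; absent with its block
- slot3 (a point): point beside block3 (fixed to it, 29 mm to its +y side, 5 mm above its underside) where a fully home wedge's origin lies; absent with its block
- flange_tube: bystander, not to be disturbed: steel tube dia 40 mm, 108 mm tall, on a 70 mm square flange. Origin: centre of underside
- motor: bystander, not to be disturbed: black round motor, dia 54 mm, 73 mm tall. Origin: centre of underside
- gearbox: bystander, not to be disturbed: black square gearbox, 55 mm, 48 mm tall. Origin: centre of underside
- spanner: bystander, not to be disturbed: open-ended spanner, 180 mm, lying flat. Origin: about its middle
- bracket: bystander, not to be disturbed: aluminium angle bracket 70 x 90 mm, 45 mm tall. Origin: centre of underside
- clamp: bystander, not to be disturbed: small steel two-bar clamp, 50 x 60 mm, 30 mm tall. Origin: centre of underside

How it is judged:
On the way, in this order (a step that is already met when the one before it is completed fails the run):
1. every block present is locked by a wedge, the tamper's blow landing on a wedge (y of block1 in the frame of bay1 between -0.004 and 0.0018 m and x of block1 in the frame of bay1 between -0.015 and 0.015 m and ((z of wedge1 in the frame of block1 below 0.01 m and horizontal distance between wedge1 and slot1 below 0.018 m and contact force between wedge1 and block1 above 1 N) or (z of wedge2 in the frame of block1 below 0.01 m and horizontal distance between wedge2 and slot1 below 0.018 m and contact force between wedge2 and block1 above 1 N) or (z of wedge3 in the frame of block1 below 0.01 m and horizontal distance between wedge3 and slot1 below 0.018 m and contact force between wedge3 and block1 above 1 N)) and y of block2 in the frame of bay2 between -0.004 and 0.0018 m and x of block2 in the frame of bay2 between -0.015 and 0.015 m and ((z of wedge1 in the frame of block2 below 0.01 m and horizontal distance between wedge1 and slot2 below 0.018 m and contact force between wedge1 and block2 above 1 N) or (z of wedge2 in the frame of block2 below 0.01 m and horizontal distance between wedge2 and slot2 below 0.018 m and contact force between wedge2 and block2 above 1 N) or (z of wedge3 in the frame of block2 below 0.01 m and horizontal distance between wedge3 and slot2 below 0.018 m and contact force between wedge3 and block2 above 1 N)) and y of block3 in the frame of bay3 between -0.004 and 0.0018 m and x of block3 in the frame of bay3 between -0.015 and 0.015 m and ((z of wedge1 in the frame of block3 below 0.01 m and horizontal distance between wedge1 and slot3 below 0.018 m and contact force between wedge1 and block3 above 1 N) or (z of wedge2 in the frame of block3 below 0.01 m and horizontal distance between wedge2 and slot3 below 0.018 m and contact force between wedge2 and block3 above 1 N) or (z of wedge3 in the frame of block3 below 0.01 m and horizontal distance between wedge3 and slot3 below 0.018 m and contact force between wedge3 and block3 above 1 N)) and (contact force between tamper and wedge1 above 3 N or contact force between tamper and wedge2 above 3 N or contact force between tamper and wedge3 above 3 N)).
2. block1: stone pressed flat on the top, near end of the stroke (x of stone in the frame of block1 between -0.05 and -0.02 m and y of stone in the frame of block1 between -0.013 and 0.013 m and z of stone in the frame of block1 between 0.062 and 0.07 m and angle between the x axis of stone and the x axis of block1, either way round below 0.2 rad and contact force between stone and block1 between 4 and 25 N).
3. block1: stone pressed flat on the top, middle of the stroke (x of stone in the frame of block1 between -0.008 and 0.008 m and y of stone in the frame of block1 between -0.013 and 0.013 m and z of stone in the frame of block1 between 0.062 and 0.07 m and angle between the x axis of stone and the x axis of block1, either way round below 0.2 rad and contact force between stone and block1 between 4 and 25 N).
4. block1: stone pressed flat on the top, far end of the stroke (x of stone in the frame of block1 between 0.02 and 0.05 m and y of stone in the frame of block1 between -0.013 and 0.013 m and z of stone in the frame of block1 between 0.062 and 0.07 m and angle between the x axis of stone and the x axis of block1, either way round below 0.2 rad and contact force between stone and block1 between 4 and 25 N).
5. block2: stone pressed flat on the top, near end of the stroke (x of stone in the frame of block2 between -0.05 and -0.02 m and y of stone in the frame of block2 between -0.013 and 0.013 m and z of stone in the frame of block2 between 0.062 and 0.07 m and angle between the x axis of stone and the x axis of block2, either way round below 0.2 rad and contact force between stone and block2 between 4 and 25 N).
6. block2: stone pressed flat on the top, middle of the stroke (x of stone in the frame of block2 between -0.008 and 0.008 m and y of stone in the frame of block2 between -0.013 and 0.013 m and z of stone in the frame of block2 between 0.062 and 0.07 m and angle between the x axis of stone and the x axis of block2, either way round below 0.2 rad and contact force between stone and block2 between 4 and 25 N).
7. block2: stone pressed flat on the top, far end of the stroke (x of stone in the frame of block2 between 0.02 and 0.05 m and y of stone in the frame of block2 between -0.013 and 0.013 m and z of stone in the frame of block2 between 0.062 and 0.07 m and angle between the x axis of stone and the x axis of block2, either way round below 0.2 rad and contact force between stone and block2 between 4 and 25 N).
8. block3: stone pressed flat on the top, near end of the stroke (x of stone in the frame of block3 between -0.05 and -0.02 m and y of stone in the frame of block3 between -0.013 and 0.013 m and z of stone in the frame of block3 between 0.062 and 0.07 m and angle between the x axis of stone and the x axis of block3, either way round below 0.2 rad and contact force between stone and block3 between 4 and 25 N).
9. block3: stone pressed flat on the top, middle of the stroke (x of stone in the frame of block3 between -0.008 and 0.008 m and y of stone in the frame of block3 between -0.013 and 0.013 m and z of stone in the frame of block3 between 0.062 and 0.07 m and angle between the x axis of stone and the x axis of block3, either way round below 0.2 rad and contact force between stone and block3 between 4 and 25 N).
10. block3: stone pressed flat on the top, far end of the stroke (x of stone in the frame of block3 between 0.02 and 0.05 m and y of stone in the frame of block3 between -0.013 and 0.013 m and z of stone in the frame of block3 between 0.062 and 0.07 m and angle between the x axis of stone and the x axis of block3, either way round below 0.2 rad and contact force between stone and block3 between 4 and 25 N).
At the end, for the whole second after the job is handed in: Each block present is against its fence (within 1.8 mm), lengthwise within 15 mm of its bay centre; an upright wedge beside it, within 18 mm of its slot point, presses on it, at most 5 mm above home height; tamper and stone stand upright, centres on the mat, at rest (y of block1 in the frame of bay1 between -0.004 and 0.0018 m and x of block1 in the frame of bay1 between -0.015 and 0.015 m and ((z of wedge1 in the frame of block1 below 0.01 m and horizontal distance between wedge1 and slot1 below 0.018 m and contact force between wedge1 and block1 above 1 N) or (z of wedge2 in the frame of block1 below 0.01 m and horizontal distance between wedge2 and slot1 below 0.018 m and contact force between wedge2 and block1 above 1 N) or (z of wedge3 in the frame of block1 below 0.01 m and horizontal distance between wedge3 and slot1 below 0.018 m and contact force between wedge3 and block1 above 1 N)) and y of block2 in the frame of bay2 between -0.004 and 0.0018 m and x of block2 in the frame of bay2 between -0.015 and 0.015 m and ((z of wedge1 in the frame of block2 below 0.01 m and horizontal distance between wedge1 and slot2 below 0.018 m and contact force between wedge1 and block2 above 1 N) or (z of wedge2 in the frame of block2 below 0.01 m and horizontal distance between wedge2 and slot2 below 0.018 m and contact force between wedge2 and block2 above 1 N) or (z of wedge3 in the frame of block2 below 0.01 m and horizontal distance between wedge3 and slot2 below 0.018 m and contact force between wedge3 and block2 above 1 N)) and y of block3 in the frame of bay3 between -0.004 and 0.0018 m and x of block3 in the frame of bay3 between -0.015 and 0.015 m and ((z of wedge1 in the frame of block3 below 0.01 m and horizontal distance between wedge1 and slot3 below 0.018 m and contact force between wedge1 and block3 above 1 N) or (z of wedge2 in the frame of block3 below 0.01 m and horizontal distance between wedge2 and slot3 below 0.018 m and contact force between wedge2 and block3 above 1 N) or (z of wedge3 in the frame of block3 below 0.01 m and horizontal distance between wedge3 and slot3 below 0.018 m and contact force between wedge3 and block3 above 1 N)) and x of tamper in the frame of mat between -0.12 and 0.12 m and y of tamper in the frame of mat between -0.08 and 0.08 m and z of tamper in the frame of mat between -0.002 and 0.008 m and angle between each of tamper, stone's own z axis and vertical below 0.1 rad and linear speed of each of tamper, stone, block1, block2, block3 below 0.02 m/s and x of stone in the frame of mat between -0.12 and 0.12 m and y of stone in the frame of mat between -0.08 and 0.08 m and z of stone in the frame of mat between -0.002 and 0.008 m); the robot touches nothing.
It fails at once if one of the bystanders is disturbed (moved more than 3 cm) (distance of any of flange_tube, motor, gearbox, spanner, bracket, clamp from where it was at the start of the episode above 0.03 m).
It fails at once if the stone is pressed on a block with more than 60 N (contact force between stone and block1 above 60 N or contact force between stone and block2 above 60 N or contact force between stone and block3 above 60 N).
It fails at once if the fingers themselves push a wedge the last 2 mm home ((horizontal distance between wedge1 and bay1 below 0.045 m and y of wedge1 in the frame of bay1 between 0.024 and 0.035 m and z of wedge1 in the frame of bay1 below 0.007 m and contact force between the fingers and wedge1 above 5 N) or (horizontal distance between wedge1 and bay2 below 0.045 m and y of wedge1 in the frame of bay2 between 0.024 and 0.035 m and z of wedge1 in the frame of bay2 below 0.007 m and contact force between the fingers and wedge1 above 5 N) or (horizontal distance between wedge1 and bay3 below 0.045 m and y of wedge1 in the frame of bay3 between 0.024 and 0.035 m and z of wedge1 in the frame of bay3 below 0.007 m and contact force between the fingers and wedge1 above 5 N) or (horizontal distance between wedge2 and bay1 below 0.045 m and y of wedge2 in the frame of bay1 between 0.024 and 0.035 m and z of wedge2 in the frame of bay1 below 0.007 m and contact force between the fingers and wedge2 above 5 N) or (horizontal distance between wedge2 and bay2 below 0.045 m and y of wedge2 in the frame of bay2 between 0.024 and 0.035 m and z of wedge2 in the frame of bay2 below 0.007 m and contact force between the fingers and wedge2 above 5 N) or (horizontal distance between wedge2 and bay3 below 0.045 m and y of wedge2 in the frame of bay3 between 0.024 and 0.035 m and z of wedge2 in the frame of bay3 below 0.007 m and contact force between the fingers and wedge2 above 5 N) or (horizontal distance between wedge3 and bay1 below 0.045 m and y of wedge3 in the frame of bay1 between 0.024 and 0.035 m and z of wedge3 in the frame of bay1 below 0.007 m and contact force between the fingers and wedge3 above 5 N) or (horizontal distance between wedge3 and bay2 below 0.045 m and y of wedge3 in the frame of bay2 between 0.024 and 0.035 m and z of wedge3 in the frame of bay2 below 0.007 m and contact force between the fingers and wedge3 above 5 N) or (horizontal distance between wedge3 and bay3 below 0.045 m and y of wedge3 in the frame of bay3 between 0.024 and 0.035 m and z of wedge3 in the frame of bay3 below 0.007 m and contact force between the fingers and wedge3 above 5 N)).
Of block1, block2, block3 only 2 to 3 are there at a start; the rules pass over those that are not, and their reading is None.
At some moment in a run one of tamper, stone may be knocked a few centimetres aside while the robot is not near it.
It also fails if it takes over 210 s, if anything falls off the work surface, if the arm or the gripper's body presses on something with over 40 N, if the wrist force passes 120 N, or if a joint passes its speed limit or range.

### The arm

A 6-joint arm with a two-finger parallel gripper is mounted at the origin on the work surface. World frame = base frame: x ahead of the robot, y to its left, z up, the work surface at z = 0. Lengths are in m, angles in rad, forces in N, time in s.
With the tool pointing down it reaches from about 0.275 to 0.75 m from the base axis. Payload 10.2 kg.
Tool frame: the origin (TCP) lies midway between the tips of the shut fingers; the grasp point (between the pads) lies 19 mm behind it (env.hold_point_z is the distance from the TCP to the grasp point, in m); z points along the fingers, y is the line along which they close (so a half turn about z gives the same grasp; the last joint's range is limited). The gripper opens to 85 mm and grips with 20 to 120 N. Pads are 22 mm wide; open, the fingers measure 114 mm over their backs; the gripper's body (76 mm by 85 mm) begins 54 mm behind the grasp point. The pads swing forward as they close: fully open they stand 13 mm farther back than shut.
Start: joints at [-1.386, 0.313, 1.498, -0, 1.331, -0.223], TCP at [0.208, -0.482, 0.231] pointing down, gripper open.
Joint ranges: [-2.94, 2.94], [-0.97, 2.17], [0.19, 2.56], [-1.23, 4.37], [0.02, 3.11], [-2.88, 2.88]. Speed limits (rad/s): [2.39, 2.39, 3.01, 3.14, 3.14, 3.14].

### API

Orientations are given as a unit quaternion [x, y, z, w].
In Python, from bench import env, grab_frame gives the robot as it stands (env), with the cameras as plain functions. Calls block until the motion is done:
- env.reach(position, orientation): joint-space move of the TCP to a pose.
- env.movel(position, velocity=0.15, frame=None, guard=None): straight line of the TCP; frame=None keeps the orientation; velocity is the mean speed in m/s. With guard (N) it stops when the force on the tool has changed by that much, and returns True; else False.
- env.set_joints(angles): joint-space move.
- env.release() and env.close_gripper(effort=None): open the fingers fully, or close them until they stop; effort is the grip in N (None keeps the last).
- env.hold(seconds).
- env.ik(position, orientation): joint angles nearest the present ones, or None.
- env.sense(): the state.
- grab_frame(name): name is "side" or "top" or "wrist"; returns a dict with "frame" (384x512x3 uint8, red, green, blue), "mtx" (3x3 intrinsics, pixels), "view" (4x4, takes a point from world to camera coordinates). Camera axes: x right, y down, z forward; pixel columns grow to the right and rows downward; lengths in m; the calibration is good to about 2 mm. A picture is of the moment at which its call begins. There is no depth.
A pose or a line that the arm cannot do raises env.MotionError and nothing moves.
- env.hand_in(): hands the job in; it is judged then, once.
The state is a dict: "clock": time; "joints": joint angles; "qvel": joint speeds; "joint_efforts": joint torques, N m; "position": TCP position; "ee_rot": TCP orientation; "contact_force": force on the tool from outside, world axes, zero at the start; "ft_torque": the same for the moment, N m; "finger_gap": opening from 0.0 (shut) to 1.0 (fully open); "gripper_force": force on a finger pad.
Only numpy, scipy, OpenCV 4.12 (cv2) and the standard library are available. Lean on these libraries where they do the work, as an engineer would, in place of code of your own. Each camera call takes 0.05 s, during which the arm holds its last target. There are 200 camera calls.

## Working session

There is one attempt and no reset: what is moved stays moved. The work goes in short steps, each a Python script; the robot and the scene stay as the last script left them, time stands still between calls to the robot, and variables do not carry over. Pictures are saved under pics/ and viewed, at most 14 in all, crops included, and the job is handed in when it is done.

```bash
ls; mkdir -p pics; python3 - <<'E'
from bench import env, grab_frame
import cv2
for n in ("top","side"):
    f=grab_frame(n); cv2.imwrite(f"pics/{n}0.png",cv2.resize(f["frame"][:,:,::-1],(800,600),interpolation=cv2.INTER_CUBIC))
    print(n,f["mtx"].round(1).tolist(),f["view"].round(4).tolist())
print(env.sense(),env.hold_point_z)
E
```

```text
bench.py
pics
top [[361.9, 0.0, 253.1], [0.0, 361.9, 191.2], [0.0, 0.0, 1.0]] [[0.01, -0.9997, 0.022, 0.0074], [-0.9833, -0.0138, -0.1816, 0.5609], [0.1818, -0.0198, -0.9831, 0.962], [0.0, 0.0, 0.0, 1.0]]
side [[366.2, 0.0, 254.0], [0.0, 366.2, 191.1], [0.0, 0.0, 1.0]] [[-0.8592, -0.5114, 0.0154, 0.4863], [-0.3952, 0.6442, -0.6549, 0.2227], [0.325, -0.5688, -0.7556, 0.8713], [0.0, 0.0, 0.0, 1.0]]
{'clock': 0.1, 'joints': array([-1.38639641e+00,  3.13356881e-01,  1.49836125e+00, -2.13772585e-06,
        1.33099221e+00, -2.23415158e-01]), 'qvel': array([-0.00171244, -0.00131595, -0.00093403,  0.00088964, -0.00017028,
       -0.00137035]), 'joint_efforts': array([ 2.49661338e-03, -4.12897038e+01, -2.60143769e+01, -1.95938678e-04,
        3.00984626e-03, -7.05621002e-07]), 'position': array([ 0.20815533, -0.48172173,  0.23081127]), 'ee_rot': array([ 9.79282585e-01,  2.02497670e-01,  9.86305609e-06, -5.58756330e-04]), 'contact_force': array([-0.30414493, -0.38124979,  0.47800333]), 'ft_torque': array([ 0.01388565, -0.00292576, -0.03118036]), 'gripper_force': 0.0, 'finger_gap': 0.9997832117781141} 0.0187
```

View pics/top0.png

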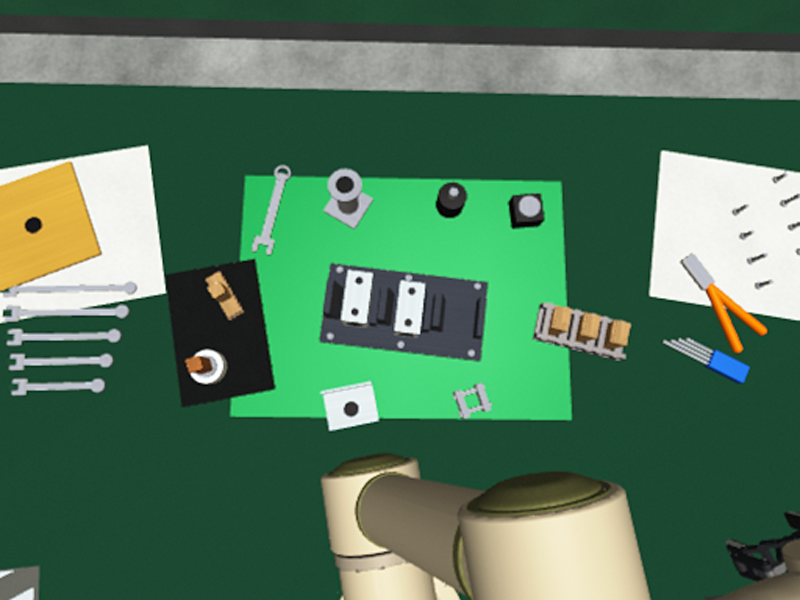

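View pics/side0.png

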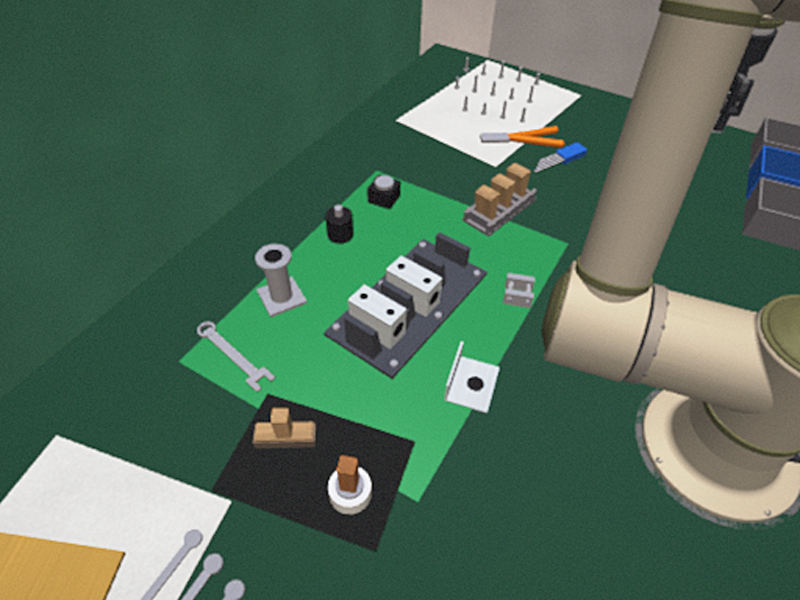

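Top view: the fixture is at about (405,312) with blocks in the two left bays, so bay 3 is empty. The rack is on the right at (582,330). The mat is on the left, with the stone at (223,297) and the tamper at (205,367). Next I'll get rough positions and take wrist views.

```bash
cat > h.py <<'E'
from bench import env, grab_frame
import numpy as np, cv2
from scipy.spatial.transform import Rotation as R
def ray(f,uv,z):
    uv=np.atleast_2d(np.asarray(uv,float)); V=f["view"]; Rm,t=V[:3,:3],V[:3,3]
    d=np.c_[(uv-f["mtx"][:2,2])/[f["mtx"][0,0],f["mtx"][1,1]],np.ones(len(uv))]@Rm
    c=-Rm.T@t
    return c+d*((z-c[2])/d[:,2])[:,None]
def proj(f,P):
    p=np.atleast_2d(P)@f["view"][:3,:3].T+f["view"][:3,3]
    return p[:,:2]/p[:,2:]*f["mtx"][0,0]+f["mtx"][:2,2]
def q(yaw):  # tool down; tool x along world yaw
    return (R.from_euler('z',yaw)*R.from_euler('x',np.pi)).as_quat()
def save(n,f,s=1.5625): cv2.imwrite(f"pics/{n}.png",cv2.resize(f["frame"][:,:,::-1],None,fx=s,fy=s,interpolation=cv2.INTER_CUBIC))
E
python3 - <<'E'
from h import *
f=grab_frame("top")
for n,uv,z in [("fixFL",(331,265),.01),("fixFR",(488,282),.01),("fixNR",(481,360),.01),("fixNL",(320,343),.01),("wedge1",(561,320),.08),("wedge2",(590,327),.08),("wedge3",(618,334),.08),("rackctr",(582,330),.02),("tampergrip",(197,364),.099),("stonegrip",(215,285),.075),("stone",(226,299),.027),("matNL",(182,405),.003),("matNR",(273,388),.003),("matFL",(166,273),.003),("matFR",(255,260),.003),("tube",(345,184),.108),("bracket",(350,405),.0),("clamp",(473,400),.02)]:
    print(n,ray(f,np.array(uv)/1.5625,z).round(3)[0])
print(env.sense()["ee_rot"], R.from_quat(env.sense()["ee_rot"]).as_matrix().round(2).tolist())
f=grab_frame("wrist"); print(f["view"].round(3).tolist(),f["mtx"].tolist(), (-f["view"][:3,:3].T@f["view"][:3,3]).round(3))
for p,y in [((.47,-.02,.36),0),((.47,.27,.4),0),((.4,-.28,.3),0)]:
    for yy in (0,np.pi,np.pi/2,-np.pi/2): j=env.ik(p,q(yy)); print(p,yy,None if j is None else np.round(j,2))
E
```

```text
fixFL [0.631 0.135 0.01 ]
fixFR [ 0.603 -0.161  0.01 ]
fixNR [ 0.456 -0.145  0.01 ]
fixNL [0.484 0.151 0.01 ]
wedge1 [ 0.522 -0.274  0.08 ]
wedge2 [ 0.51  -0.324  0.08 ]
wedge3 [ 0.499 -0.372  0.08 ]
rackctr [ 0.513 -0.331  0.02 ]
tampergrip [0.437 0.343 0.099]
stonegrip [0.576 0.33  0.075]
stone [0.56  0.323 0.027]
matNL [0.37  0.396 0.003]
matNR [0.402 0.234 0.003]
matFL [0.613 0.445 0.003]
matFR [0.64  0.28  0.003]
tube [0.753 0.106 0.108]
bracket [0.373 0.094 0.   ]
clamp [ 0.384 -0.127  0.02 ]
[ 9.79284608e-01  2.02488101e-01 -1.22551690e-06 -4.74671173e-04] [[0.92, 0.4, -0.0], [0.4, -0.92, 0.0], [0.0, -0.0, -1.0]]
[[0.397, -0.918, -0.0, -0.525], [-0.87, -0.377, 0.318, -0.041], [-0.292, -0.126, -0.948, 0.38], [0.0, 0.0, 0.0, 1.0]] [[265.3696741427438, 0.0, 252.1129818394991], [0.0, 265.3696741427438, 194.5096742189447], [0.0, 0.0, 1.0]] [ 0.284 -0.45   0.373]
(0.47, -0.02, 0.36) 0 [-0.29  0.13  1.4  -0.    1.62  1.28]
(0.47, -0.02, 0.36) 3.141592653589793 [-0.29  0.13  1.4   0.    1.62 -1.86]
(0.47, -0.02, 0.36) 1.5707963267948966 [-0.29  0.13  1.4   0.    1.62 -0.29]
(0.47, -0.02, 0.36) -1.5707963267948966 [-0.29  0.13  1.4  -0.    1.62  2.85]
(0.47, 0.27, 0.4) 0 [ 0.31  0.3   1.08 -0.    1.76  1.88]
(0.47, 0.27, 0.4) 3.141592653589793 [ 0.31  0.3   1.08  0.    1.76 -1.27]
(0.47, 0.27, 0.4) 1.5707963267948966 [ 0.31  0.3   1.08 -0.    1.76  0.31]
(0.47, 0.27, 0.4) -1.5707963267948966 [ 0.31  0.3   1.08  0.    1.76 -2.84]
(0.4, -0.28, 0.3) 0 [-0.85  0.19  1.48 -0.    1.47  0.72]
(0.4, -0.28, 0.3) 3.141592653589793 [-0.85  0.19  1.48  0.    1.47 -2.42]
(0.4, -0.28, 0.3) 1.5707963267948966 [-0.85  0.19  1.48  0.    1.47 -0.85]
(0.4, -0.28, 0.3) -1.5707963267948966 [-0.85  0.19  1.48 -0.    1.47  2.29]
```

```bash
python3 - <<'E'
from h import *
import pickle
fr={}
for n,p,y in [("rack",(.55,-.325,.22),-.23),("fix",(.57,-.005,.22),-.094),("mat",(.51,.335,.24),0)]:
    env.reach(p,q(y)); env.hold(.3)
    f=grab_frame("wrist"); fr[n]={k:np.array(f[k]) for k in("frame","mtx","view")}; save("w_"+n,f)
    print(n,env.sense()["clock"],env.sense()["position"].round(4),(-f["view"][:3,:3].T@f["view"][:3,3]).round(3))
pickle.dump(fr,open("fr.pkl","wb"))
E
```

```text
rack 1.9583 [ 0.5497 -0.3253  0.2201] [ 0.63  -0.344  0.363]
fix 3.525 [ 0.5701 -0.0055  0.22  ] [ 0.652 -0.014  0.362]
mat 5.175 [0.5102 0.3346 0.24  ] [0.593 0.334 0.383]
```

View pics/w_rack.png

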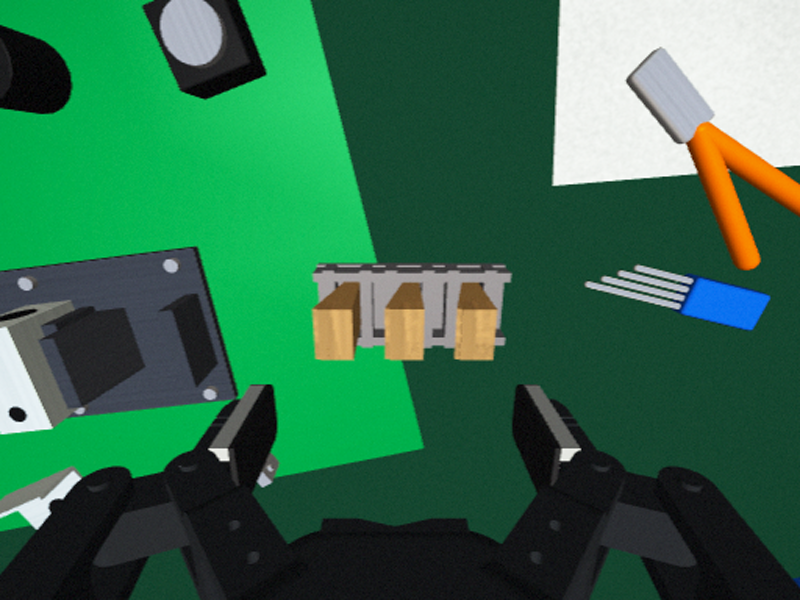

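View pics/w_fix.png

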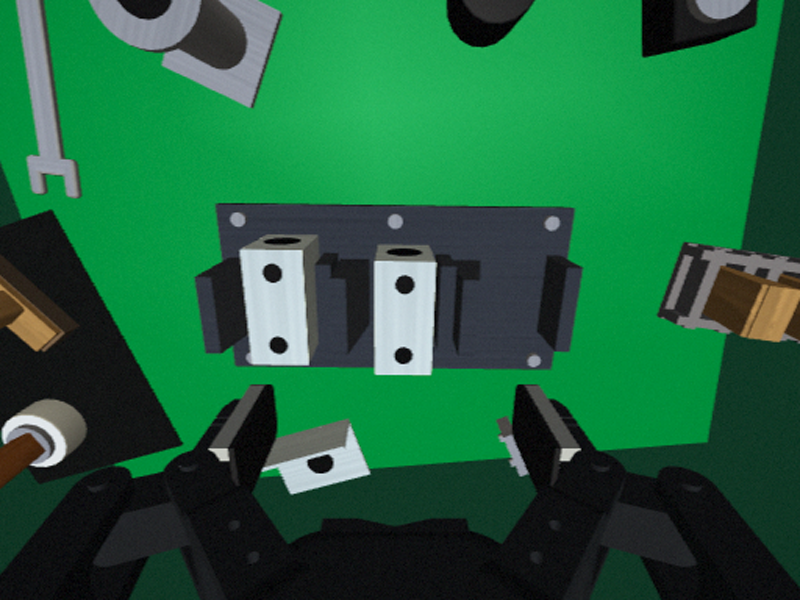

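View pics/w_mat.png

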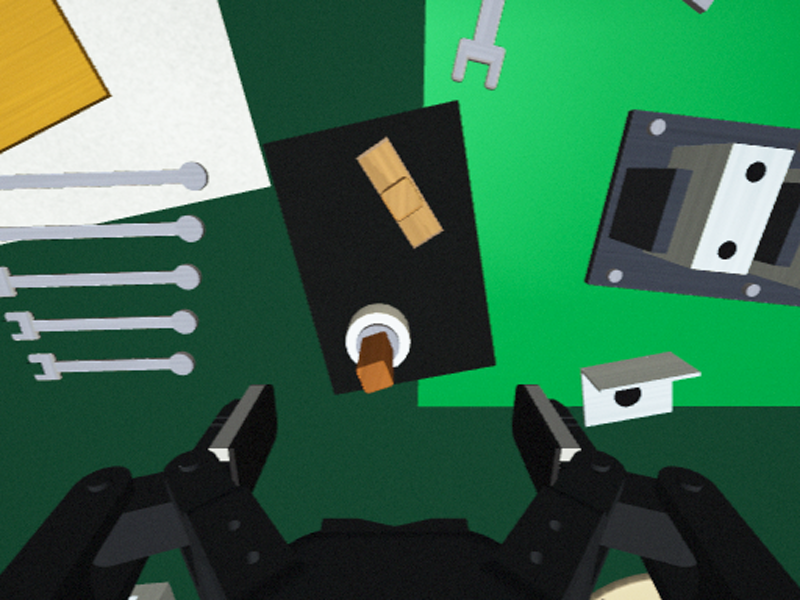

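Rack view: three wedges stand with their leaning faces towards +y (left), so they already match the fixture's sense. Fix view: block tops sit at about (278,307) and (404,317), with the slots on their left. Mat view: stone at (400,193), tamper grip at (375,375). Next I'll extract exact positions and look at an enlarged crop of the fixture.

```bash
python3 - <<'E'
from h import *
import pickle
fr=pickle.load(open("fr.pkl","rb"))
f=fr["fix"]; c=f["frame"][125:245,115:385,::-1]
cv2.imwrite("pics/fixcrop.png",cv2.resize(cv2.convertScaleAbs(c,alpha=1.6,beta=20),(794,353),interpolation=cv2.INTER_CUBIC))
def rects(f,mask,z,amin=100,amax=5000):
    out=[]
    for k in cv2.findContours(mask.astype(np.uint8),cv2.RETR_EXTERNAL,cv2.CHAIN_APPROX_NONE)[0]:
        if amin<cv2.contourArea(k)<amax:
            P=ray(f,k[:,0,:],z)[:,:2]*1000
            r=cv2.minAreaRect(P.astype(np.float32)); out.append((np.round(r[0],1),np.round(r[1],1),round(r[2],1),k[:,0].mean(0).round()))
    return out
a=f["frame"].astype(int)
for r in rects(f,a.min(2)>190,.076): print("white",*r)
hsv=lambda f:cv2.cvtColor(f["frame"],cv2.COLOR_RGB2HSV)
f=fr["rack"];H=hsv(f); m=(H[...,0]>8)&(H[...,0]<25)&(H[...,1]>70)&(H[...,2]>150)
for r in rects(f,m,.083): print("wedge",*r)
f=fr["mat"];H=hsv(f); m=(H[...,0]>8)&(H[...,0]<25)&(H[...,1]>60)&(H[...,2]>120)
for r in rects(f,m,.027,50): print("stone",*r)
m=(H[...,0]>3)&(H[...,0]<14)&(H[...,1]>120)&(H[...,2]>130)
for r in rects(f,m,.099,30): print("tgrip",*r)
a=f["frame"].astype(int); m=(a.min(2)>200)
for r in rects(f,m,.033,50): print("head",*r)
m=(a.max(2)<45)
for r in rects(f,m,.003,3000,50000): print("mat",*r)
E
```

```text
white [416.5  72.2] [43.4 82.4] 20.8 [202. 300.]
white [467.3 298.9] [49.6 44.7] 30.5 [ 23. 280.]
white [543.1 -10.3] [42.  88.7] 83.9 [258. 203.]
white [560.7  82.4] [42.  87.5] 83.9 [176. 195.]
wedge [ 525.9 -274.7] [27.8 38.2] 76.8 [213. 213.]
wedge [ 502.9 -375.3] [29.1 39.4] 76.7 [304. 213.]
wedge [ 514.6 -325. ] [28.6 39.3] 76.4 [259. 213.]
wedge [ 564.7 -568.6] [108.3  49.4] 19.9 [475. 122.]
stone [399.9 353.3] [28.8 30. ] 20.1 [239. 241.]
stone [569.2 329. ] [88.3 29.8] 32.6 [256. 123.]
stone [662.5 617.9] [ 81.8 104.8] 23.0 [27. 45.]
head [377.6 101.1] [ 55.4 108.8] 0.9 [406. 253.]
head [441.8 348.7] [57.3 50.7] 82.4 [242. 215.]
head [555.8  47.9] [ 49.1 101.4] 83.9 [474. 133.]
mat [224.3 327.3] [1012.6  306.4] 90.0 [252. 333.]
mat [505.  339.6] [249.6 168.2] 11.7 [247. 166.]
```

View pics/fixcrop.png

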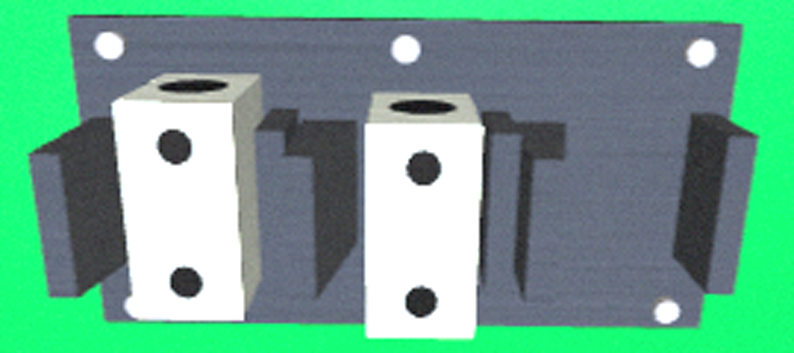

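```bash
python3 - <<'E'
from h import *
import pickle
fr=pickle.load(open("fr.pkl","rb")); f=fr["fix"]
px=lambda L:np.array(L,float)/2.941+[115,125]
c=ray(f,px([(69,16),(741,23),(698,327),(106,320)]),.010)[:,:2]
ctr=c.mean(0); yv=(c[0]-c[1])+(c[3]-c[2]); xv=(c[0]-c[3])+(c[1]-c[2])
print("plate",c.round(4).tolist(),ctr, np.arctan2(-yv[0],yv[1]),np.arctan2(xv[1],xv[0]), np.linalg.norm(yv)/2,np.linalg.norm(xv)/2)
b=ray(f,px([(109,45),(406,50),(702,53),(666,312)]),.012)[:,:2]; print("bolts",b.round(4).tolist(), np.arctan2(-(b[0]-b[2])[0],(b[0]-b[2])[1]),"centre",(b[0]+b[3])/2)
yaw=-.1
Rf=np.array([[np.cos(yaw),-np.sin(yaw)],[np.sin(yaw),np.cos(yaw)]])
ctr=(ctr+(b[0]+b[3])/2)/2
L=lambda p:((p-ctr)@Rf*1000).round(1).tolist()
print("wall1 top",L(ray(f,px([(63,150),(80,297)]),.076)[:,:2]),"wall2",L(ray(f,px([(312,155),(315,297)]),.076)[:,:2]))
print("fence3 top inner",L(ray(f,px([(732,137),(710,292)]),.055)[:,:2]))
print("blocks",L(np.array([[.5607,.0824],[.5431,-.0103]])))
E
```

```text
plate [[0.6352, 0.1359], [0.6043, -0.1591], [0.4554, -0.144], [0.4873, 0.1516]] [ 0.54557376 -0.00389852] -0.10604792738226357 -0.10355854778408222 0.2969127823784576 0.14916895971439237
bolts [[0.6213, 0.1202], [0.6067, -0.0106], [0.593, -0.1415], [0.4664, -0.1272]] -0.10771390566003815 centre [ 0.54386749 -0.00348105]
wall1 top [[32.5, 129.1], [-28.6, 130.4]] wall2 [[31.1, 34.9], [-28.0, 35.6]]
fence3 top inner [[34.0, -132.4], [-34.7, -132.5]]
blocks [[7.3, 87.3], [-1.0, -6.7]]
```

Fixture centre is about (0.5447, −0.0037), yaw −0.106. In fixture coordinates bay1 y ≈ 82.5 mm and bay2 y ≈ −13.5 mm, and the blocks are about 4.8 and 6.8 mm off their fences. Now I'll place the first wedge in bay 1.

```bash
cat >> h.py <<'E'
FY=-.106; FC=np.array([.5447,-.0037]); RY=-.23
def fw(x,y,z): # fixture mm -> world m
    c,s=np.cos(FY),np.sin(FY); return np.array([FC[0]+(c*x-s*y)/1000,FC[1]+(s*x+c*y)/1000,z])
def log(t): s=env.sense(); print(t,"t",round(s["clock"],1),s["position"].round(4),"F",s["contact_force"].round(1),"gap",round(s["finger_gap"],3))
def pick_wedge(c):
    p=np.array(c)-.0025*np.array([-np.sin(RY),np.cos(RY)])  # grip 5 mm from origin
    env.reach([*p,.2],q(RY+np.pi/2)); env.movel([*p,.050],.12)
    env.close_gripper(60); log("grip"); env.movel([*p,.17],.15); log("lift")
def put_wedge(bx,by): # block centre in fixture mm
    o=FY+np.pi/2
    P=lambda dy,z: fw(bx,by+29+5+dy,z)
    env.reach(P(3,.2),q(o)); env.hold(.2)
    g=env.movel(P(3,.122),.1); 
    g=env.movel(P(3,.102),.03,guard=6); log(f"in {g}")
    z=env.sense()["position"][2]
    g=env.movel(P(-1,z),.015,guard=4); log(f"side {g}")
    p=env.sense()["position"].copy(); p[2]=.072
    g=env.movel(p,.02,guard=8); log(f"down {g}")
E
python3 - <<'E'
from h import *
pick_wedge((.5259,-.2747))
put_wedge(7.3*0+5,87.3)
f=grab_frame("wrist"); save("w1",f)
E
```

```text
grip t 9.2 [ 0.5255 -0.2772  0.0503] F [0.3 0.4 3.2] gap 0.46
lift t 10.2 [ 0.5249 -0.2768  0.1689] F [-0.3  0.3 -1.1] gap 0.46
in False t 13.6 [0.5629 0.1194 0.1021] F [ 0.3 -0.6 -0.4] gap 0.461
side False t 14.1 [0.5625 0.1155 0.1023] F [ 0.5  1.9 -1.3] gap 0.463
down True t 15.4 [0.5628 0.1147 0.0732] F [ 0.1 -0.5  3.3] gap 0.458
```

View pics/w1.png

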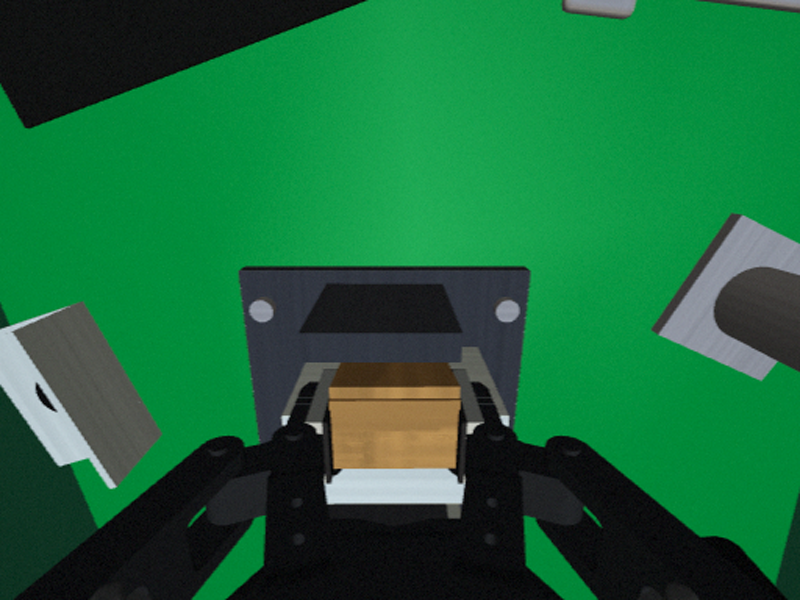

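The wedge top, at about (395,430), stands square between the block and the wall of bay 1. I'll release it, place the second one, then look from above.

```bash
python3 - <<'E'
from h import *
env.release(); p=env.sense()["position"]; env.movel([p[0],p[1],.2],.15)
pick_wedge((.5146,-.3250))
put_wedge(-1,-6.7)
env.release(); p=env.sense()["position"]; env.movel([p[0],p[1],.2],.15)
env.reach((.54,.02,.20),q(FY)); env.hold(.2); log("end")
f=grab_frame("wrist"); c=f["frame"][90:290,100:400,::-1]
cv2.imwrite("pics/fix2.png",cv2.resize(c,(795,530),interpolation=cv2.INTER_CUBIC))
g=grab_frame("top"); 
cv2.imwrite("pics/mat2.png",cv2.resize(g["frame"][150:280,90:350,::-1],(780,390),interpolation=cv2.INTER_CUBIC))
E
```

```text
grip t 20.5 [ 0.5142 -0.3276  0.0503] F [-0.3 -0.   2.9] gap 0.461
lift t 21.4 [ 0.5137 -0.3271  0.1688] F [-0.  -0.9 -0.5] gap 0.455
in False t 24.7 [0.5469 0.0263 0.102 ] F [-0.3 -3.  -1.3] gap 0.461
side True t 25.1 [0.5464 0.0229 0.1018] F [ 1.   0.4 -0.5] gap 0.456
down True t 26.0 [0.5466 0.0221 0.0818] F [ 1.7 -2.1 -1.7] gap 0.456
end t 29.1 [0.54   0.02   0.1999] F [-0.3 -0.2 -0.8] gap 1.0
```

View pics/fix2.png

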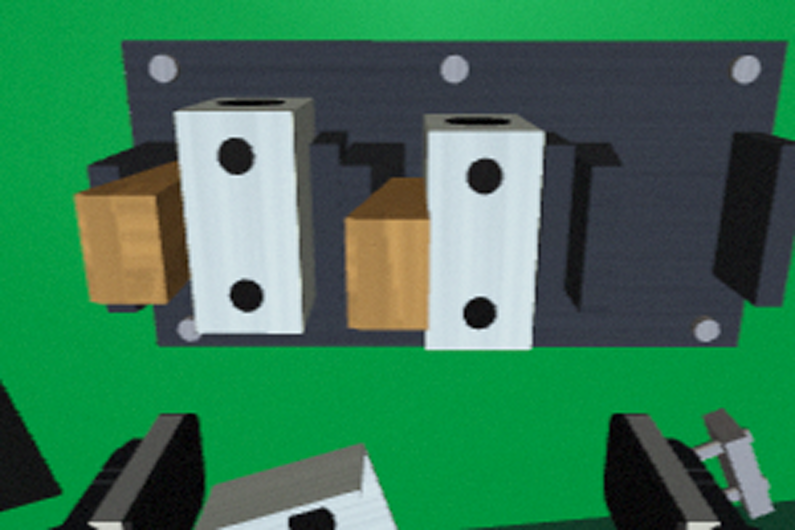

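Both wedges stand upright in their slots, with tops at about (120,245) and (388,270) in the crop. Next I'll relocate the tools on the mat.

```bash
cat >> h.py <<'E'
def cont(f,mask,z,amin,amax=5000):
    out=[]
    for k in cv2.findContours(cv2.morphologyEx(mask.astype(np.uint8),cv2.MORPH_OPEN,np.ones((3,3))),cv2.RETR_EXTERNAL,cv2.CHAIN_APPROX_NONE)[0]:
        if amin<cv2.contourArea(k)<amax:
            P=ray(f,k[:,0,:],z)[:,:2].astype(np.float32)*1000; r=cv2.minAreaRect(P)
            out.append((np.round(r[0],1),np.round(r[1],1),round(r[2],1),np.round(cv2.minEnclosingCircle(P)[0],1),k[:,0].mean(0).round()))
    return out
def tools(f):
    H=cv2.cvtColor(f["frame"],cv2.COLOR_RGB2HSV); h,s,v=[H[...,i] for i in range(3)]; a=f["frame"].astype(int)
    for r in cont(f,(h>8)&(h<25)&(s>60)&(v>120),.027,200): print("stone",*r)
    for r in cont(f,(h>3)&(h<16)&(s>140)&(v>140),.099,60): print("tgrip",*r)
    wood=(a.min(2)>190)
    for r in cont(f,wood,.033,100): print("head",*r)
E
python3 - <<'E'
from h import *
env.reach((.42,.345,.25),q(0)); env.hold(.2); log("")
f=grab_frame("wrist"); tools(f)
cv2.imwrite("pics/mat3.png",cv2.resize(f["frame"][20:300,100:400,::-1],(643,600),interpolation=cv2.INTER_CUBIC))
E
```

```text
t 30.7 [0.4205 0.3443 0.2498] F [-1.1 -0.1 -0.3] gap 0.998
stone [422.2 350.7] [28.8 29.4] 19.7 [422.2 351. ] [247. 166.]
stone [579.5  57.7] [39.1 51. ] 84.0 [579.5  57.7] [488.  38.]
stone [569.5 326.4] [88.5 36.3] 32.7 [567.6 329.3] [264.  49.]
tgrip [438.1 349.2] [22.9 22.7] 19.7 [438.5 349.2] [247. 166.]
head [ 45.2 621.7] [53.4 71.9] 89.9 [ 43.2 622.1] [105. 373.]
head [ 88.5 784.1] [19.8 38.5] 47.3 [ 83.6 778.7] [  6. 351.]
head [376.6 110.5] [56.  83.4] 11.1 [377.7 110.5] [414. 199.]
head [441.7 349.5] [57.4 50.3] 89.9 [438.  349.5] [248. 152.]
head [554.6  47.9] [49.2 74.6] 84.2 [551.3  47.9] [495.  66.]
head [610.2  55.5] [22.6 13.8] 90.0 [610.   55.9] [501.   7.]
```

View pics/mat3.png

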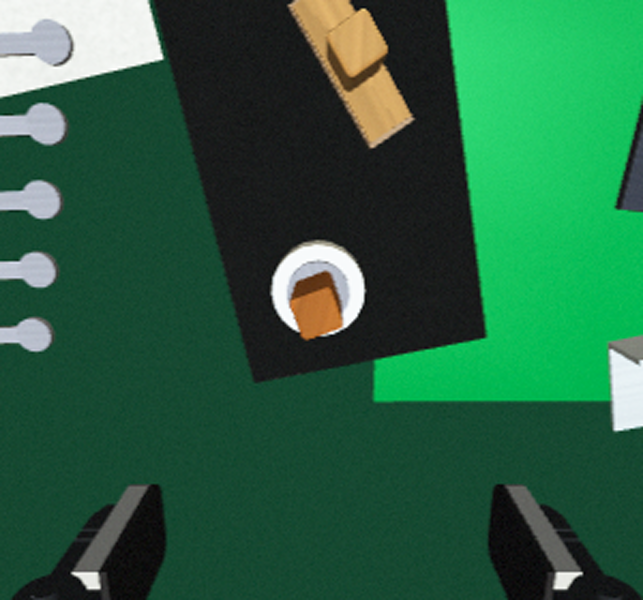

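Mat view: the tamper stands upright, its grip at about (438,349) mm and turned 19.7°. The stone has not moved. Now I'll grip the tamper and drive the wedges.

```bash
cat >> h.py <<'E'
TY=np.deg2rad(19.7)+np.pi/2
TO=.049  # TCP height above striking face
def tamp(x,y,G=30,zmin=.084):
    P=lambda z: fw(x,y,z+TO)
    env.reach(P(.16),q(TY)); env.hold(.2)
    g=env.movel(P(zmin),.03,guard=5); log(f"touch {g} face {env.sense()['position'][2]-TO:.4f}")
    if env.sense()['position'][2]-TO>zmin+.002:
        g=env.movel(P(zmin),.015,guard=G); log(f"press {g} face {env.sense()['position'][2]-TO:.4f}")
    env.hold(.2); log("held")
    p=env.sense()["position"]; env.movel([p[0],p[1],.16+TO],.15)
E
python3 - <<'E'
from h import *
p=[.4382,.3492]
env.reach([*p,.18],q(TY)); env.movel([*p,.052],.1); env.close_gripper(110); log("grip")
env.movel([*p,.2],.12); env.hold(.3); log("lift")
tamp(5,121); tamp(-1,26)
E
```

```text
grip t 34.4 [0.4382 0.3492 0.0522] F [-1.5 -1.2  1.8] gap 0.269
lift t 36.1 [0.4382 0.3492 0.1998] F [-0.5 -0.3 -3.6] gap 0.267
touch True face 0.1022 t 39.1 [0.5624 0.1157 0.1512] F [ 1.3 -1.  -1.7] gap 0.266
press True face 0.0900 t 39.9 [0.5623 0.1158 0.139 ] F [-1.1 -0.5  5.1] gap 0.268
held t 40.1 [0.5623 0.1158 0.139 ] F [-1.   1.3  5.2] gap 0.265
touch True face 0.1106 t 43.0 [0.5462 0.022  0.1596] F [ 0.8 -0.9 -2.3] gap 0.269
press True face 0.0900 t 44.3 [0.5465 0.022  0.139 ] F [-0.7  0.6  4. ] gap 0.269
held t 44.5 [0.5465 0.0219 0.139 ] F [-0.5  1.2  5. ] gap 0.267
```

```bash
python3 - <<'E'
from h import *
tamp(5,119,45,.080); tamp(-1,23,45,.080)
f=None
p=[.4382,.3492]
env.reach([*p,.2],q(TY)); env.movel([*p,.07],.12); g=env.movel([*p,.048],.02,guard=4); log(f"down {g}")
env.release(); env.movel([*p,.2],.15)
env.reach((.50,.335,.25),q(0)); env.hold(.3); log("")
f=grab_frame("wrist"); tools(f); save("mat4",f)
H=cv2.cvtColor(f["frame"],cv2.COLOR_RGB2HSV); h,s,v=[H[...,i] for i in range(3)]
cv2.imwrite("pics/mat4.png",cv2.resize(f["frame"][40:300,150:400,::-1],(576,600),interpolation=cv2.INTER_CUBIC))
E
```

```text
touch True face 0.0900 t 47.8 [0.5623 0.1141 0.139 ] F [ 0.  -1.   5.1] gap 0.269
press True face 0.0899 t 48.2 [0.5625 0.114  0.1389] F [-1.6 -0.1  5.6] gap 0.271
held t 48.4 [0.5625 0.114  0.1389] F [-2.3 -0.3  4.9] gap 0.266
touch True face 0.0900 t 51.7 [0.5461 0.0192 0.139 ] F [-0.6 -0.2  3.7] gap 0.269
press True face 0.0899 t 52.1 [0.5464 0.0191 0.1389] F [-2.5  0.   6. ] gap 0.27
held t 52.3 [0.5464 0.0191 0.1389] F [-1.5  0.1  6.5] gap 0.265
down True t 56.3 [0.4381 0.3491 0.0522] F [-1.  -0.1  4.4] gap 0.265
 t 60.0 [0.4999 0.335  0.25  ] F [-0.2 -1.3  0.8] gap 0.997
stone [358.7 319.8] [28.7 29.7] 19.2 [359.1 320.3] [261. 255.]
stone [558.8  70.6] [36.5 48.8] 83.3 [558.5  70.4] [450. 124.]
stone [569.1 328.9] [88.4 29.7] 32.8 [569.6 328. ] [256. 115.]
stone [658.6 622.2] [ 78.5 109.9] 23.0 [650.2 618.8] [25. 41.]
tgrip [402.7 322.6] [22.6 22.5] 20.8 [403.  322.3] [262. 255.]
head [381.5 109.9] [52.5 82.4] 11.9 [381.8 109.2] [399. 248.]
head [405.6 323. ] [49.3 57.3] 2.8 [402.7 322.7] [260. 228.]
head [556.7  44.3] [ 49.2 101.1] 83.8 [556.9  44.7] [474. 124.]
```

View pics/mat4.png

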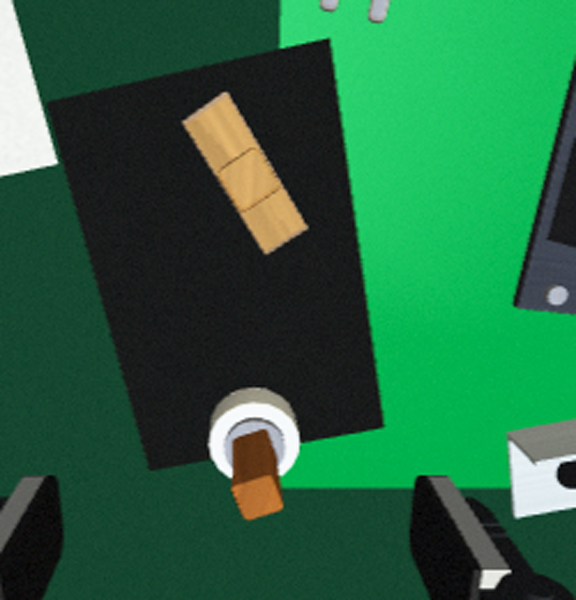

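The tamper was knocked about 45 mm to (403,322) mm. It still stands, but overhangs the mat edge. I'll set it back further in, then remeasure the blocks.

```bash
python3 - <<'E'
from h import *
y=np.deg2rad(20.5)+np.pi/2; p=[.4028,.3225]; t=[.452,.350]
env.reach([*p,.18],q(y)); env.movel([*p,.052],.1); env.close_gripper(60)
env.movel([*p,.075],.1); env.movel([*t,.075],.12); g=env.movel([*t,.048],.02,guard=4); log(f"down {g}")
env.release(); env.movel([*t,.2],.15)
env.reach((.57,.01,.22),q(FY)); env.hold(.3)
f=grab_frame("wrist"); a=f["frame"].astype(int)
c,s=np.cos(FY),np.sin(FY)
for r in cont(f,a.min(2)>180,.076,800):
    d=r[0]-FC*1000; print(*r[:3],"local",(c*d[0]+s*d[1]).round(1),(-s*d[0]+c*d[1]).round(1),r[4])
cv2.imwrite("pics/fix3.png",cv2.resize(f["frame"][110:260,100:400,::-1],(795,398),interpolation=cv2.INTER_CUBIC))
env.reach((.50,.335,.25),q(0)); env.hold(.2); log("")
tools(grab_frame("wrist"))
E
```

```text
down True t 65.7 [0.4519 0.35   0.052 ] F [-0.6 -1.2  4.8] gap 0.273
[542.7 -16.1] [42.  87.1] 83.8 local -0.7 -12.5 [277. 201.]
[559.9  78.4] [42.1 88.2] 83.9 local 6.4 83.2 [194. 195.]
 t 70.7 [0.5005 0.3341 0.2499] F [-0.1  0.9 -0.1] gap 1.003
stone [420.9 354.3] [28.6 29.5] 20.0 [421.1 354.3] [238. 219.]
stone [558.9  70.7] [36.5 48.7] 84.7 [559.   70.3] [449. 124.]
stone [569. 329.] [88.4 29.7] 32.8 [569.2 329. ] [255. 115.]
stone [659.  621.9] [ 79.  109.3] 23.0 [650.6 618.9] [25. 41.]
tgrip [452.7 350.1] [22.5 22.6] 20.0 [453.  350.3] [239. 219.]
head [381.5 110.2] [52.9 81.6] 11.7 [382. 110.] [398. 248.]
head [456.9 349.8] [57.4 49. ] 82.8 [452.7 350.2] [241. 197.]
head [556.7  44.3] [ 49.  101.1] 83.8 [556.9  44.3] [473. 124.]
```

View pics/fix3.png

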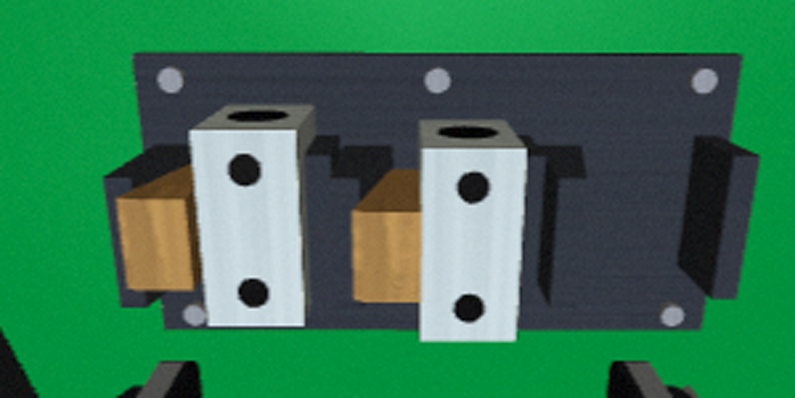

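Both blocks are at their fences, with the wedges low and upright at (155,245) and (386,255) in the crop. Next are the stone strokes.

```bash
cat >> h.py <<'E'
SY=np.deg2rad(32.8)+np.pi/2; SO=.030; WY=FY+np.pi/2
def fz(n=8):
    v=[]
    for _ in range(n): env.hold(.02); v.append(env.sense()["contact_force"][2])
    return np.mean(v)
def stroke(bx,by):
    by-=1.5
    env.reach(fw(bx-36,by,.17),q(WY)); env.hold(.3); b=fz(12)
    env.movel(fw(bx-36,by,.085+SO),.1)
    g=env.movel(fw(bx-36,by,.070+SO),.01,guard=4); z=env.sense()["position"][2]; F=fz()-b
    print("base",b.round(2),"touch",g,round(z-SO,4),"F",F.round(1))
    out=[]
    for x in [-36]*6+[-33,-30,-27,-24,-20,-16,-12,-8,-4,-2,0,2,4,8,12,16,20,23,26,29,32]:
        z+=np.clip((10-F)*3e-5,-3e-4,3e-4)
        env.movel(fw(bx+x,by,z),.02); F=fz(6)-b; out.append((x,round((z-SO)*1e3,2),round(float(F),1)))
        if F>35: z+=-0+.0005; env.movel(fw(bx+x,by,z),.02)
    print(out)
    p=env.sense()["position"]; env.movel([p[0],p[1],.17],.12); log("up")
E
python3 - <<'E'
from h import *
p=[.569,.329]
env.reach([*p,.16],q(SY)); env.movel([*p,.003+SO],.1); env.close_gripper(80); log("grip")
env.movel([*p,.17],.12); log("lift")
stroke(6.4,83.2)
E
```

```text
grip t 74.6 [0.5691 0.329  0.0332] F [0.  0.9 1.9] gap 0.272
lift t 75.9 [0.5687 0.3289 0.1691] F [-0.1 -0.4 -2.3] gap 0.272
base -1.97 touch True 0.0761 F 7.4
[(-36, np.float64(76.23), 3.2), (-36, np.float64(76.43), 0.7), (-36, np.float64(76.71), -0.0), (-36, np.float64(77.01), 0.1), (-36, np.float64(77.31), 0.2), (-36, np.float64(77.6), 0.4), (-33, np.float64(77.89), 0.1), (-30, np.float64(78.18), -0.2), (-27, np.float64(78.48), -0.0), (-24, np.float64(78.78), 0.3), (-20, np.float64(79.08), 0.3), (-16, np.float64(79.37), -0.2), (-12, np.float64(79.67), 0.2), (-8, np.float64(79.96), -0.1), (-4, np.float64(80.26), 0.1), (-2, np.float64(80.56), -0.1), (0, np.float64(80.86), -0.0), (2, np.float64(81.16), -0.1), (4, np.float64(81.46), 0.0), (8, np.float64(81.76), 0.1), (12, np.float64(82.06), 0.1), (16, np.float64(82.35), 0.4), (20, np.float64(82.64), 0.1), (23, np.float64(82.94), 0.0), (26, np.float64(83.24), -0.2), (29, np.float64(83.54), 0.1), (32, np.float64(83.84), 0.2)]
up t 90.5 [0.5911 0.0735 0.1693] F [-0.5  1.5 -2.2] gap 0.27
```

The z correction had the wrong sign, so the stone lifted harmlessly after its first contact. I'll fix the sign and redo the stroke.

```bash
sed -i 's/z+=np.clip((10-F)\*3e-5,-3e-4,3e-4)/z-=np.clip((11-F)*2e-5,-2e-4,1.5e-4)/' h.py; python3 - <<'E'
from h import *
stroke(6.4,83.2)
E
```

```text
base -1.98 touch True 0.0761 F 7.6
[(-36, np.float64(76.08), 4.8), (-36, np.float64(75.95), 7.3), (-36, np.float64(75.88), 8.0), (-36, np.float64(75.82), 8.4), (-36, np.float64(75.77), 8.7), (-36, np.float64(75.72), 9.0), (-33, np.float64(75.68), 11.2), (-30, np.float64(75.69), 11.3), (-27, np.float64(75.69), 11.3), (-24, np.float64(75.7), 11.3), (-20, np.float64(75.71), 11.3), (-16, np.float64(75.71), 10.7), (-12, np.float64(75.71), 10.8), (-8, np.float64(75.7), 10.6), (-4, np.float64(75.69), 10.8), (-2, np.float64(75.69), 11.0), (0, np.float64(75.69), 11.3), (2, np.float64(75.7), 11.1), (4, np.float64(75.7), 10.9), (8, np.float64(75.7), 10.8), (12, np.float64(75.69), 11.0), (16, np.float64(75.69), 10.5), (20, np.float64(75.68), 10.8), (23, np.float64(75.68), 10.9), (26, np.float64(75.68), 10.9), (29, np.float64(75.67), 11.2), (32, np.float64(75.68), 11.1)]
up t 104.6 [0.5906 0.0737 0.1689] F [ 0.3  1.5 -2.4] gap 0.265
```

```bash
python3 - <<'E'
from h import *
stroke(-.7,-12.5)
p=[.569,.329]
env.reach([*p,.17],q(SY)); env.movel([*p,.045],.12); g=env.movel([*p,.028],.015,guard=4); log(f"down {g}")
env.release(); env.movel([*p,.2],.15)
env.reach((.50,.335,.25),q(0)); env.hold(.2); log("")
f=grab_frame("wrist"); tools(f)
m=f["frame"][40:300,120:420,::-1]
env.reach((.57,.01,.22),q(FY)); env.hold(.3); f=grab_frame("wrist"); a=f["frame"].astype(int)
for r in cont(f,a.min(2)>180,.076,800): print(*r[:3])
cv2.imwrite("pics/end.png",np.hstack([cv2.resize(m,(390,338)),cv2.resize(f["frame"][60:320,100:400,::-1],(390,338))]))
E
```

```text
base -1.99 touch True 0.0762 F 7.5
[(-36, np.float64(76.09), 4.4), (-36, np.float64(75.95), 7.6), (-36, np.float64(75.89), 7.9), (-36, np.float64(75.82), 8.4), (-36, np.float64(75.77), 9.2), (-36, np.float64(75.74), 9.2), (-33, np.float64(75.7), 12.1), (-30, np.float64(75.72), 11.1), (-27, np.float64(75.72), 11.5), (-24, np.float64(75.73), 11.1), (-20, np.float64(75.74), 11.0), (-16, np.float64(75.74), 10.7), (-12, np.float64(75.73), 10.4), (-8, np.float64(75.72), 10.8), (-4, np.float64(75.71), 10.8), (-2, np.float64(75.71), 11.1), (0, np.float64(75.71), 11.1), (2, np.float64(75.72), 10.9), (4, np.float64(75.71), 11.3), (8, np.float64(75.72), 10.3), (12, np.float64(75.71), 11.2), (16, np.float64(75.71), 11.1), (20, np.float64(75.71), 10.8), (23, np.float64(75.71), 11.1), (26, np.float64(75.71), 11.4), (29, np.float64(75.72), 10.9), (32, np.float64(75.71), 10.6)]
up t 118.8 [ 0.5735 -0.0207  0.1689] F [ 0.5 -0.  -2.4] gap 0.274
down True t 122.1 [0.5689 0.329  0.0332] F [ 0.2 -0.2  6.2] gap 0.272
 t 126.1 [0.5    0.335  0.2499] F [-0.1  0.2 -0.4] gap 0.999
stone [421.2 354.3] [28.6 29.8] 20.1 [421.2 354.3] [239. 219.]
stone [558.9  70.6] [36.6 48.8] 84.1 [559.   70.9] [450. 123.]
stone [569.4 329.2] [88.4 29.7] 32.9 [569.5 329.3] [256. 114.]
stone [658.6 622.1] [ 78.5 109.7] 23.0 [650.3 618.7] [25. 41.]
tgrip [452.9 350.2] [22.5 22.5] 20.0 [452.6 350.3] [239. 219.]
head [381.2 109.7] [52.4 82.7] 11.2 [381.9 109.2] [399. 248.]
head [456.8 349.2] [57.8 48.5] 80.9 [452.5 350.1] [242. 196.]
head [556.8  44.2] [ 49.2 101.1] 83.8 [556.9  44.6] [474. 124.]
[542.8 -16.1] [42.  87.2] 83.8
[559.9  78.4] [42.3 88.3] 83.9
```

View pics/end.png

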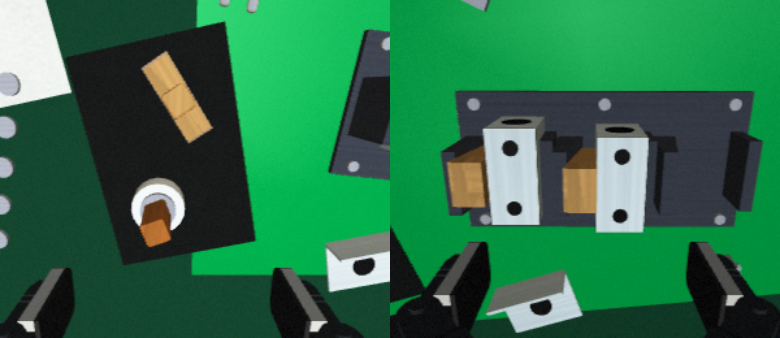

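The stone (176,97) and tamper (157,210) stand upright on the mat, and both blocks are still wedged at their fences. I'm handing in.

```bash
python3 -c "
from bench import env, grab_frame
print(env.hand_in())"
```

```text
the job is handed in; nothing more can be done
None
```

I wedged and tamped both blocks present (bays 1 and 2; bay 3 was empty) home, stroked each with the stone at about 11 N, stood the tamper and stone upright on the mat, and handed the job in; no verdict came back.

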